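# Strip the trial-fitted cylinder

### The job

The trial fit is over: take the stack on the green bolster apart from the top down, one part at a time, setting each part down without dropping it and letting go of it before you take the next. Stand the red-handled brass driver upright in the middle of the cork-lined wooden tray, put the sleeve all the way down over the white post, stand the aluminium cylinder upright in the middle of the yellow wash tray, and lay the blue boring plate flat in the middle of the granite block with its long side along the granite's. Leave the piston and the oil bottle standing where they are.

Things in the scene. Friction and masses are not known exactly. Their poses are not given: they have to be found in the camera images.
- driver_mid (a point): Sleeve driver, top of the stack, upright, 66 mm high: brass spigot 35 across, 12 high (starts in the sleeve's bore); brass shoulder 42 across, 10 high (rests on the sleeve's rim); round red handle 26 across, 44 high, to grip. Point: on its axis, 35 mm above its underside (13 above the shoulder); the handle spans 13 mm below to 31 above it. z up its axis. 0.2 kg.
- sleeve_mid (a point): Cylinder sleeve, second from the top: plain dark-grey iron tube, 47 mm outside, 38 mm bore, 62 mm long, upright. Point: its centre, half-way up; z its axis. At the start its lowest 18 mm stand in a loose 50 mm counterbore of the cylinder and 44 mm stand clear above the cylinder's top face. About 0.26 kg.
- cylinder_mid (a point): Cast aluminium engine cylinder, third from the top, 60 mm high. Body 66 (x) by 62 (y) mm on a foot flange 84 by 62, 9 high; round exhaust stub to 44 mm along +x, valve face to 39 along -x. Grip the flat y sides, 62 mm apart. Top counterbore 50 across, 18 deep. Point: its centre, 30 mm above its underside; z up. Rests loose on the boring plate. 0.5 kg.
- plate_mid (a point): Blue boring plate, bottom of the stack, 130 (x) by 64 (y) by 15 mm, 34 mm hole; its ends show beyond the cylinder. Point: its centre, half-way up; x along its length. Grip across the 64 mm. It lies 34 mm above the bench on two parallels (12 wide, 22 tall, 42 mm either side of the middle) on a fixed green bolster 120 by 100 by 12 mm: fingers can reach down beside its middle. 0.32 kg.
- tool_tray: Place of the driver: fixed shallow wooden tray lined with cork, outside 110 mm (x) by 90 mm (y), rim 6 mm thick and 14 mm high, inner floor 6 mm above the bench. Origin: the middle of its underside, on the bench.
- sleeve_post: Place of the sleeve: fixed dark wooden disc 90 mm across and 15 mm high, with an upright white plastic post in the middle, 20 mm across, its tapered tip 58 mm above the bench. The sleeve goes over the post and stands on the disc. Origin: the middle of its underside, on the bench.
- wash_tray: Place of the cylinder: fixed yellow plastic wash tray with dark drain slots, outside 148 mm (x) by 122 mm (y), rim 4 mm thick and 18 mm high, inner floor 4 mm above the bench. The cylinder fits into it at any yaw near the middle, but lined up with the tray leaves most room. Origin: the middle of its underside, on the bench; x along its long side.
- granite: Place of the boring plate: fixed dark grey granite block, 160 mm (x) by 100 mm (y), 35 mm high, flat top. Origin: the middle of its underside, on the bench; x along its long side.
- piston: Bystander: aluminium piston 37 mm across and 45 mm high with two dark ring grooves, standing loose on the bench. Origin: the middle of its underside. Not to be moved.
- oil_bottle: Bystander: amber oil bottle with a black cap, 56 mm across and 140 mm high, standing loose on the bench. Origin: the middle of its underside. Not to be moved.
Not all that is in view belongs to the job. Several things have the shape of the tool_tray; the one meant has the colours described above.

How it is judged (in metres and radians):
On the way, in this order (a step that is already met when the one before it is completed fails the run):
1. the driver stands released in the wooden tray (horizontal distance between driver_mid and tool_tray below 0.018 m and z of driver_mid in the frame of tool_tray between 0.036 and 0.046 m and angle between driver_mid's own z axis and vertical below 0.12 rad and linear speed of driver below 0.03 m/s and contact force between the fingers and driver below 0.1 N), for 0.2 s.
2. then the sleeve stands released over the white post (horizontal distance between sleeve_mid and sleeve_post below 0.012 m and z of sleeve_mid in the frame of sleeve_post between 0.042 and 0.05 m and angle between sleeve_mid's own z axis and vertical below 0.12 rad and linear speed of sleeve below 0.03 m/s and contact force between the fingers and sleeve below 0.1 N), for 0.2 s.
3. then the cylinder stands released in the yellow wash tray (horizontal distance between cylinder_mid and wash_tray below 0.018 m and z of cylinder_mid in the frame of wash_tray between 0.03 and 0.038 m and angle between cylinder_mid's own z axis and vertical below 0.12 rad and linear speed of cylinder below 0.03 m/s and contact force between the fingers and cylinder below 0.1 N), for 0.2 s.
4. then the boring plate lies released on the granite (horizontal distance between plate_mid and granite below 0.015 m and z of plate_mid in the frame of granite between 0.0385 and 0.0465 m and angle between plate_mid's own z axis and vertical below 0.08 rad and angle between the x axis of plate_mid and the x axis of granite, either way round below 0.2 rad and linear speed of boring_plate below 0.03 m/s and contact force between the fingers and boring_plate below 0.1 N), for 0.2 s.
At the end, for the whole second after the job is handed in: All released, at rest: driver upright on the tray floor, sleeve down on its disc over the post (12 mm), cylinder upright on the wash tray floor (driver and cylinder within 18 mm of the middle), boring plate flat on the granite within 15 mm of the middle, long sides within 0.2 rad (all of step 1 and all of step 2 and all of step 3 and all of step 4); the robot touches nothing.
It fails at once if the piston or the oil bottle is moved more than 20 mm (distance of any of piston, oil_bottle from where it was at the start of the episode above 0.02 m).
It fails at once if the piston or the oil bottle is knocked over (angle between any of piston, oil_bottle's own z axis and vertical above 0.5 rad).
It fails at once if a part is dropped: it moves at more than 0.6 m/s (a fall of about 20 mm) while not held ((linear speed of driver above 0.6 m/s and contact force between the fingers and driver below 0.1 N) or (linear speed of sleeve above 0.6 m/s and contact force between the fingers and sleeve below 0.1 N) or (linear speed of cylinder above 0.6 m/s and contact force between the fingers and cylinder below 0.1 N) or (linear speed of boring_plate above 0.6 m/s and contact force between the fingers and boring_plate below 0.1 N)).
It also fails if it takes over 125 s, if anything falls off the work surface, if the arm or the gripper's body presses on something with over 40 N, if the wrist force passes 120 N, or if a joint passes its speed limit or range.

### The arm

A 6-joint arm with a two-finger parallel gripper is mounted at the origin on the work surface. World frame = base frame: x ahead of the robot, y to its left, z up, the work surface at z = 0. Lengths are in m, angles in degrees, forces in N, time in s.
With the tool pointing down it reaches from about 0.35 to 0.925 m from the base axis. Payload 6.4 kg.
Tool frame: the origin (TCP) lies on the centre line of the jaws, within the pads' length; the fingertips stand ahead of it and the grasp point (between the pads) lies 2 mm behind it (r.tip_reach is the x of the fingertips in the tool frame, in m); x points along the fingers, y is the direction in which the jaws open and shut, and the axes are right-handed (so a half turn about x gives the same grasp; the last joint's range is limited). The gripper opens to 85 mm and grips with 20 to 120 N. Pads are 22 mm wide; open, the fingers measure 114 mm over their backs; the gripper's body (76 mm by 85 mm) begins 54 mm behind the grasp point. The pads swing forward as they close: fully open they stand 13 mm farther back than shut.
Start: joints at [-84.517, 14.043, 89.255, -0, 76.702, -9.975], TCP at [0.173, -0.626, 0.248] pointing down, gripper open.
Joint ranges: [-179.41, 179.41], [-58.25, 129.5], [7.25, 145.43], [-54.29, 234.29], [11.92, 165.04], [-157.13, 157.13]. Speed limits (degrees/s): [147.25, 147.25, 180, 180, 180, 180].

### API

Orientations are given as [roll, pitch, yaw] about the fixed x, y, z axes, in that order (R = Rz(yaw) Ry(pitch) Rx(roll)).
In Python, from cell import r, cams, workorder gives the robot as it stands. The module is installed in compiled form; this text tells all that it offers.
- The arm moves only by the shell command python3 -m handwheel 'ROWS' [OPENING] [FORCE]. ROWS is JSON, a list of rows, each an object with "dp": the shift along the tool's x, y, z in cm, a list of three; "roll": the turn about the tool's x in rad. A call has exactly 8 rows; each row is the pose to reach, as a shift and turn from the pose commanded when the call began, along the tool's axes at that moment; what a row does not reach only later rows make up. A row lasts 1/12 s, in which the tool goes at most 41.7 mm and 7.16 degrees, less where a joint would pass 70% of its speed; a pose out of reach is approached as far as the arm can. A call with a gripper value outside its range is refused whole. OPENING is the opening in per cent of the stroke, from 0 (shut) to 100 (fully open), set as the call begins (- or left out, the last holds). The fingers move at their own pace and stop on an object; FORCE is the grip in N (left out, the last holds). Time passes only in rows, so rows that repeat a pose let the fingers close, or fill a call up. It gives the time, the measured TCP pose, the force and the opening at its end, in the units of the state.
- r.get_state(): the state, without advancing time (a new reading comes with each control period).
- cams.camera(name): name is "scene" or "top" or "wrist"; returns a dict with "pixels" (480x640x3 uint8, red, green, blue), "intrinsics" (3x3 intrinsics, pixels), "R" (3x3) and "t" (3): a world point X has camera coordinates R X + t. Camera axes: x right, y down, z forward; pixel columns grow to the right and rows downward; lengths in m; the calibration is good to about 2 mm. A picture is of the moment at which its call begins. There is no depth.
- workorder.job_done(): hands the job in, once; it reports no verdict.
The state is a dict: "t": time; "joint_pos": joint angles; "qd": joint speeds; "tau": joint torques, N m; "tool_pos": TCP position; "tool_rot": TCP orientation; "ft_force": force on the tool from outside, world axes, zero at the start; "moment": the same for the moment, N m; "grip_width": finger opening in m.
Only numpy, scipy, OpenCV 4.12 (cv2) and the standard library are available. Lean on these libraries where they do the work, as an engineer would, in place of code of your own. Each camera call takes 0.05 s, during which the arm holds its last target. There are 200 camera calls.

## Working session

There is one attempt and no reset: what is moved stays moved. The work goes in short steps, Python scripts to look and compute and a shell command to move; the robot and the scene stay as the last step left them, time stands still between calls to the robot, and variables do not carry over. Pictures are saved under pics/ and viewed, about 12 in all and at most 16, crops included, and the job is handed in when it is done.

```bash
mkdir -p pics; cat > h.py <<'E'
import numpy as np, cv2
from cell import r, cams
def shot(n,f,crop=None,s=1):
    c=cams.camera(n); np.savez('pics/'+f+'.npz',**{k:np.array(c[k]) for k in c})
    p=c['pixels'][:,:,::-1]
    cv2.imwrite('pics/'+f+'_full.png',p)
    if crop: x,y,w,h=crop; p=cv2.resize(p[y:y+h,x:x+w],None,fx=s,fy=s,interpolation=cv2.INTER_CUBIC)
    cv2.imwrite('pics/'+f+'.png',p)
def ray(f,u,v,z):
    c=np.load('pics/'+f+'.npz');R=c['R'];t=c['t'];K=c['intrinsics']
    o=-R.T@t; d=R.T@np.linalg.solve(K,[u,v,1.]); return o+d*(z-o[2])/d[2]
def proj(f,X):
    c=np.load('pics/'+f+'.npz');p=c['intrinsics']@(c['R']@np.array(X,float)+c['t']);return p[:2]/p[2]
E
python3 - <<'E'
from h import *
shot('top','top0');shot('scene','sc0')
s=r.get_state();print(s['tool_pos'],s['tool_rot'],r.tip_reach,s['grip_width'],s['t'])
c=np.load('pics/top0.npz');print(c['intrinsics'],c['R'],c['t'],-c['R'].T@c['t'])
E
```

```text
[ 0.1731984  -0.6259999   0.24724151] [-100.76930666   89.89536868   94.6876268 ] 0.017 0.08570371436937607 0.1
[[491.19699445   0.         320.40927286]
 [  0.         491.19699445 236.25535537]
 [  0.           0.           1.        ]] [[-0.00310843 -0.99998028  0.0054569 ]
 [-0.9809313   0.00198868 -0.19434461]
 [ 0.19432993 -0.00595695 -0.98091814]] [0.0601286  0.52429135 1.35526352] [0.25111244 0.067158   1.43096766]
```

View pics/top0.png

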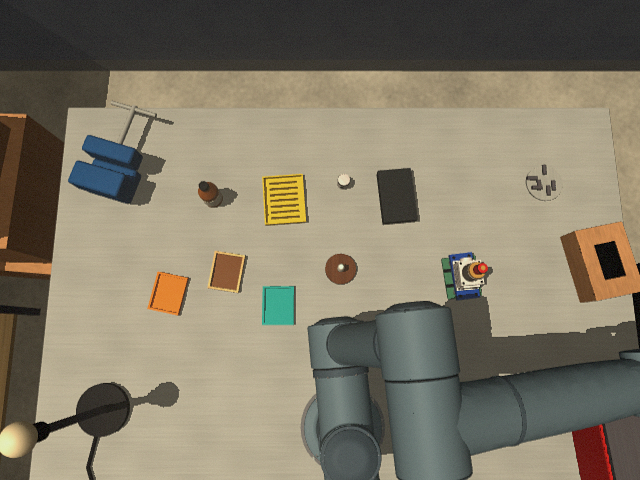

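View pics/sc0.png

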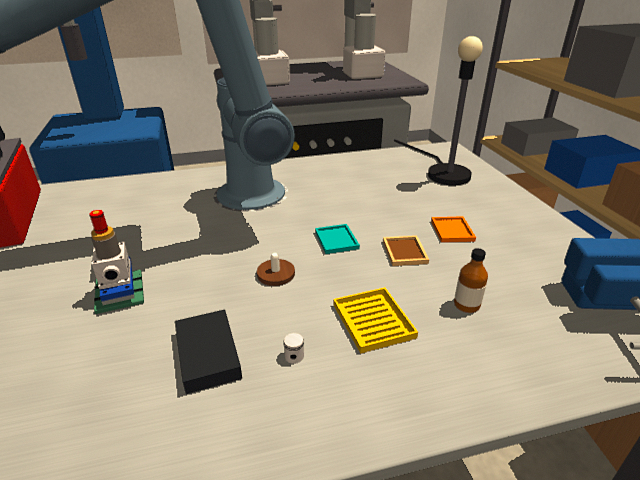

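```bash
python3 - <<'E'
import cv2,numpy as np
p=cv2.imread('pics/top0_full.png')
f=lambda x,y,w,h,s:cv2.resize(p[y:y+h,x:x+w],None,fx=s,fy=s,interpolation=cv2.INTER_CUBIC)
cv2.imwrite('pics/a.png',f(200,160,160,120,5))
cv2.imwrite('pics/b.png',f(370,160,130,100*15//10,4))
E
```

```text
(no output)
```

View pics/a.png

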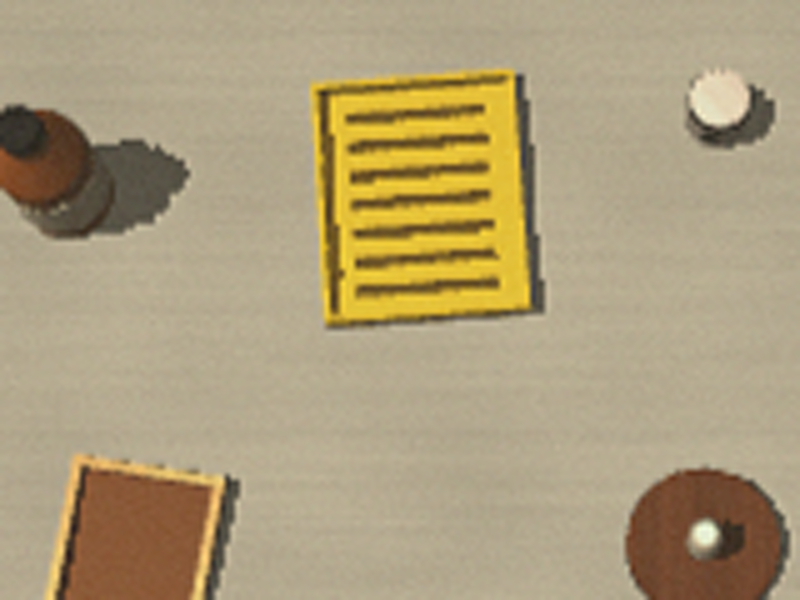

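View pics/b.png

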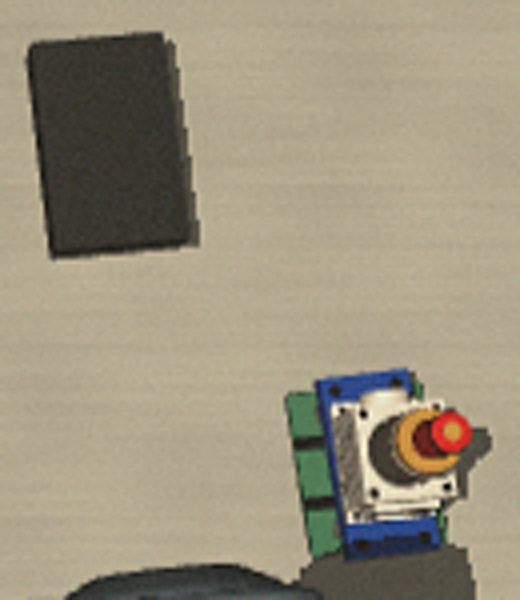

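```bash
python3 - <<'E'
from h import *
def quad(n,pts,z,s,o):
    P=np.array([ray('top0',(u+.5)/s-.5+o[0],(v+.5)/s-.5+o[1],z)[:2] for u,v in pts])
    print(n,P.mean(0).round(4))
    if len(P)==4:
        e=[np.linalg.norm(P[(i+1)%4]-P[i]) for i in range(4)]
        d=(P[0]+P[1]-P[2]-P[3]); print('  sides',np.round(e,4),'yaw of long',np.degrees(np.arctan2(d[1],d[0])).round(2))
quad('yellow',[(312,84),(520,70),(532,308),(327,326)],.018,5,(200,160))
quad('disc',[(704.5,546)],.015,5,(200,160)); quad('posttip',[(706,532)],.058,5,(200,160))
quad('granite',[(29,44),(162,32),(188,244),(52,258)],.035,4,(370,160))
quad('handle',[(452,433)],.207,4,(370,160))
quad('plate',[(317,380),(408,369),(440,547),(345,559)],.049,4,(370,160))
quad('wood',[(214.5,251),(245,254.5),(239,293),(208,289)],.014,1,(0,0))
quad('piston',[(720,98)],.045,5,(200,160));quad('bottle',[(20,130)],.14,5,(200,160))
E
```

```text
yellow [0.645  0.1661]
  sides [0.1252 0.1471 0.1211 0.1494] yaw of long 3.75
disc [0.4353 0.0006]
posttip [0.4376 0.0017]
granite [ 0.6498 -0.1662]
  sides [0.0999 0.1627 0.1001 0.1637] yaw of long 4.45
handle [ 0.4118 -0.3477]
plate [ 0.4113 -0.3469]
  sides [0.0659 0.1273 0.0677 0.1275] yaw of long 6.15
wood [0.4276 0.3305]
  sides [0.0899 0.1128 0.0902 0.1117] yaw of long -7.32
piston [ 0.6968 -0.0101]
bottle [0.6486 0.378 ]
```

```bash
cat >> h.py <<'E'
from scipy.spatial.transform import Rotation as Ro
def plan(x,y,z,yaw=None):
    s=r.get_state();R=Ro.from_euler('xyz',s['tool_rot'],degrees=True).as_matrix();p=np.array(s['tool_pos'])
    dp=R.T@(np.array([x,y,z])-p)*100; jy=np.degrees(np.arctan2(R[1,1],R[0,1]))
    out=''
    if yaw is not None:
        d=(yaw-jy+90)%180-90; out='roll %.3f rad'%(-np.radians(d))  # tool x is down
    print('t %.2f'%s['t'],'pos',p.round(4),'jaw yaw %.2f'%jy,'dp cm',dp.round(2),out,'rows>=%.1f'%(np.linalg.norm(dp)/4.17),'F',np.round(s['ft_force'],1),'w %.4f'%s['grip_width'],'tip',r.tip_reach,'q',np.round(s['joint_pos'],0))
E
python3 -c "
from h import *
plan(.4115,-.3473,.29,96.2)"
```

```text
t 0.10 pos [ 0.1732 -0.626   0.2472] jaw yaw -74.54 dp cm [ -4.23 -20.52 -30.4 ] roll 0.162 rad rows>=8.9 F [ 0.6 -0.5 -0.3] w 0.0857 tip 0.017 q [-85.  14.  89.   0.  77. -10.]
```

```bash
python3 -m handwheel '[{"dp":[-3,-1,-1.5],"roll":0},{"dp":[-4.2,-3,-4.5],"roll":0.02},{"dp":[-4.2,-5,-8],"roll":0.05},{"dp":[-4.2,-7.2,-11.3],"roll":0.08},{"dp":[-4.2,-9.4,-14.5],"roll":0.1},{"dp":[-4.2,-11.6,-17.8],"roll":0.12},{"dp":[-4.2,-13.8,-21],"roll":0.14},{"dp":[-4.2,-15.5,-23],"roll":0.162}]'
python3 -c "
from h import *
plan(.4115,-.3473,.29,96.2)"
```

```text
t: 0.77
tool_pos: [0.3552, -0.4131, 0.2898]
tool_rot: [-104.8, 89.9, 81.4]
ft_force: [0.8, -0.3, -0.3]
grip_width: 0.0854
t 0.77 pos [ 0.3552 -0.4131  0.2898] jaw yaw -83.78 dp cm [-0.01 -5.93 -6.31] roll 0.000 rad rows>=2.1 F [ 0.8 -0.3 -0.3] w 0.0854 tip 0.017 q [-61.  -2. 102.   0.  80.  23.]
```

```bash
python3 -m handwheel '[{"dp":[0,-2,-2.1],"roll":0},{"dp":[0,-4,-4.2],"roll":0},{"dp":[0,-5.5,-5.8],"roll":0},{"dp":[0,-5.9,-6.3],"roll":0},{"dp":[0,-5.9,-6.3],"roll":0},{"dp":[0,-5.9,-6.3],"roll":0},{"dp":[0,-5.9,-6.3],"roll":0},{"dp":[0,-5.9,-6.3],"roll":0}]'
python3 -c "
from h import *
plan(.4115,-.3473,.187,96.2); shot('wrist','w1'); print(proj('w1',[.4115,-.3473,.207]),proj('w1',[.4115,-.3473,.079]));c=np.load('pics/w1.npz');print(-c['R'].T@c['t'])"
```

```text
t: 1.43
tool_pos: [0.4092, -0.3513, 0.2902]
tool_rot: [-18.5, 90.0, 167.6]
ft_force: [0.3, -0.7, 0.2]
grip_width: 0.0858
t 1.43 pos [ 0.4092 -0.3513  0.2902] jaw yaw -83.92 dp cm [10.32 -0.37 -0.27] roll -0.002 rad rows>=2.5 F [ 0.3 -0.7  0.2] w 0.0858 tip 0.017 q [-53.  -3. 103.  -0.  80.  31.]
[317.3111897  249.93376393] [319.27948704 206.51764137]
[ 0.47829201 -0.34334643  0.41514229]
```

View pics/w1.png

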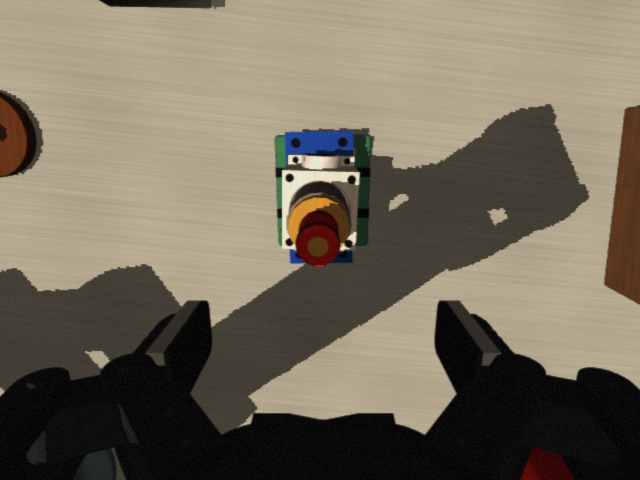

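```bash
python3 -c "
from h import *
print(ray('w1',318,246,.207),ray('w1',318.5,228,.153))
for p in [(286,133),(354,132),(290.5,263),(352,263)]: print(p,ray('w1',*p,.049))
plan(.4115,-.3473,.187,96.2)"
```

```text
[ 0.41390527 -0.34745146  0.207     ] [ 0.41063159 -0.34749044  0.153     ]
(286, 133) [ 0.47143864 -0.30963194  0.049     ]
(354, 132) [ 0.47904729 -0.37249032  0.049     ]
(290.5, 263) [ 0.34389254 -0.32440362  0.049     ]
(352, 263) [ 0.35058029 -0.38710199  0.049     ]
t 1.48 pos [ 0.4092 -0.3512  0.2902] jaw yaw -83.92 dp cm [10.32 -0.37 -0.27] roll -0.002 rad rows>=2.5 F [ 0.2 -0.4 -0.7] w 0.0855 tip 0.017 q [-53.  -3. 103.  -0.  80.  31.]
```

```bash
python3 -m handwheel '[{"dp":[1,-0.37,-0.3],"roll":0},{"dp":[3,-0.37,-0.3],"roll":0},{"dp":[5,-0.37,-0.3],"roll":0},{"dp":[7,-0.37,-0.3],"roll":0},{"dp":[9,-0.37,-0.3],"roll":0},{"dp":[10.2,-0.37,-0.3],"roll":0},{"dp":[10.2,-0.37,-0.3],"roll":0},{"dp":[10.2,-0.37,-0.3],"roll":0}]' && python3 -m handwheel '[{"dp":[0,0,0],"roll":0},{"dp":[0,0,0],"roll":0},{"dp":[0,0,0],"roll":0},{"dp":[0,0,0],"roll":0},{"dp":[0,0,0],"roll":0},{"dp":[0,0,0],"roll":0},{"dp":[0,0,0],"roll":0},{"dp":[0,0,0],"roll":0}]' 0 40
python3 -c "
from h import *
plan(.412,-.3475,.187,96.2)"
```

```text
t: 2.15
tool_pos: [0.4122, -0.3462, 0.1878]
tool_rot: [-59.7, 89.9, 126.4]
ft_force: [-0.1, 0.2, 0.2]
grip_width: 0.0856
t: 2.82
tool_pos: [0.4128, -0.3468, 0.189]
tool_rot: [119.8, 89.9, -54.0]
ft_force: [0.8, -0.9, 3.7]
grip_width: 0.0251
t 2.82 pos [ 0.4128 -0.3468  0.189 ] jaw yaw -83.82 dp cm [0.2  0.06 0.09] roll -0.000 rad rows>=0.1 F [ 0.8 -0.9  3.7] w 0.0251 tip 0.017 q [-52.   3. 108.  -0.  69.  32.]
```

```bash
python3 -m handwheel '[{"dp":[-0.5,0,0],"roll":0},{"dp":[-1.2,0,0],"roll":0},{"dp":[-2.2,0,0],"roll":0},{"dp":[-3.5,0,0],"roll":0},{"dp":[-5,0,0],"roll":0},{"dp":[-6,0,0],"roll":0},{"dp":[-6.5,0,0],"roll":0},{"dp":[-6.5,0,0],"roll":0}]' 
python3 -c "
from h import *
plan(.4276,.3305,.25,90-7.3)
shot('scene','s1',(60,130,160,190),3)"
```

```text
t: 3.48
tool_pos: [0.413, -0.3469, 0.2553]
tool_rot: [122.7, 89.8, -51.2]
ft_force: [1.2, -0.5, -2.2]
grip_width: 0.0247
t 3.48 pos [ 0.413  -0.3469  0.2553] jaw yaw -83.82 dp cm [  0.36 -67.19  -8.74] roll 0.235 rad rows>=16.2 F [ 1.2 -0.5 -2.2] w 0.0247 tip 0.017 q [-52.  -1. 105.   0.  76.  32.]
```

View pics/s1.png

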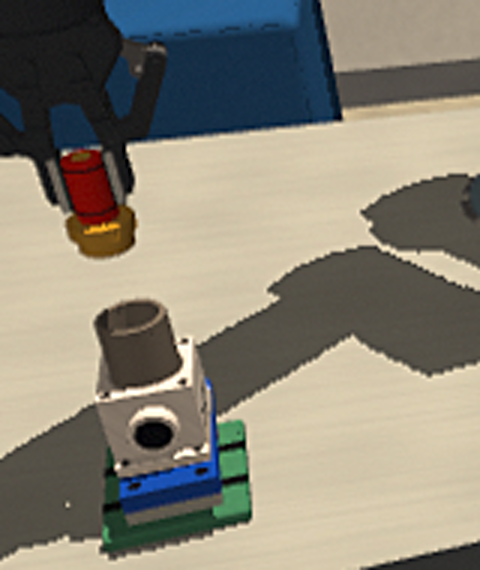

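```bash
python3 -m handwheel '[{"dp":[0,-1,-0.5],"roll":0},{"dp":[0,-3,-1.2],"roll":0},{"dp":[0,-6,-2],"roll":0},{"dp":[0,-9,-2.8],"roll":0},{"dp":[0,-12,-3.6],"roll":0},{"dp":[0,-15,-4.4],"roll":0},{"dp":[0,-18,-5],"roll":0},{"dp":[0,-21,-5.4],"roll":0}]' 
python3 -m handwheel '[{"dp":[0,-3,0],"roll":0},{"dp":[0,-6,0],"roll":0},{"dp":[0,-9,0],"roll":0},{"dp":[0,-12,0],"roll":0},{"dp":[0,-15,0],"roll":0},{"dp":[0,-18,0],"roll":0},{"dp":[0,-21,0],"roll":0},{"dp":[0,-24,-0.4],"roll":0}]' 
python3 -m handwheel '[{"dp":[0,-3,-0.3],"roll":0},{"dp":[0,-6,-0.7],"roll":0},{"dp":[0,-9,-1],"roll":0},{"dp":[0,-11,-1.3],"roll":0},{"dp":[0,-12,-1.3],"roll":0},{"dp":[0,-12,-1.3],"roll":0},{"dp":[0,-12,-1.3],"roll":0},{"dp":[0,-12,-1.3],"roll":0}]' 
python3 -c "
from h import *
plan(.4276,.3305,.16)"
```

```text
t: 4.2
tool_pos: [0.4431, -0.1293, 0.2522]
tool_rot: [-49.0, 89.9, 137.2]
ft_force: [0.9, -0.0, -2.3]
grip_width: 0.0253
t: 4.87
tool_pos: [0.42, 0.1093, 0.2522]
tool_rot: [-14.1, 89.9, 172.1]
ft_force: [0.9, 0.2, -2.1]
grip_width: 0.0248
t: 5.53
tool_pos: [0.4215, 0.2272, 0.2529]
tool_rot: [29.4, 89.9, -144.5]
ft_force: [0.4, 0.0, -1.5]
grip_width: 0.0246
t 5.53 pos [0.4215 0.2272 0.2529] jaw yaw -83.87 dp cm [  9.28 -10.21  -1.72]  rows>=3.3 F [ 0.4  0.  -1.5] w 0.0246 tip 0.017 q [ 15. -10. 113.  -0.  77.  99.]
```

```bash
python3 -m handwheel '[{"dp":[0,-2,-0.3],"roll":0},{"dp":[1,-5,-0.8],"roll":0},{"dp":[3,-7.5,-1.3],"roll":0},{"dp":[6,-9.5,-1.7],"roll":0},{"dp":[8.5,-10.2,-1.7],"roll":0},{"dp":[9.2,-10.2,-1.7],"roll":0},{"dp":[9.2,-10.2,-1.7],"roll":0},{"dp":[9.2,-10.2,-1.7],"roll":0}]' 
python3 -c "
from h import *
plan(.4276,.3305,.0535);shot('wrist','w2')"
```

```text
t: 6.2
tool_pos: [0.4283, 0.3302, 0.162]
tool_rot: [166.4, 90.0, -7.5]
ft_force: [0.0, 0.1, -0.2]
grip_width: 0.0248
t 6.20 pos [0.4283 0.3302 0.162 ] jaw yaw -83.91 dp cm [10.85 -0.04  0.08]  rows>=2.6 F [ 0.   0.1 -0.2] w 0.0248 tip 0.017 q [ 26.   5. 109.  -0.  66. 110.]
```

View pics/w2.png

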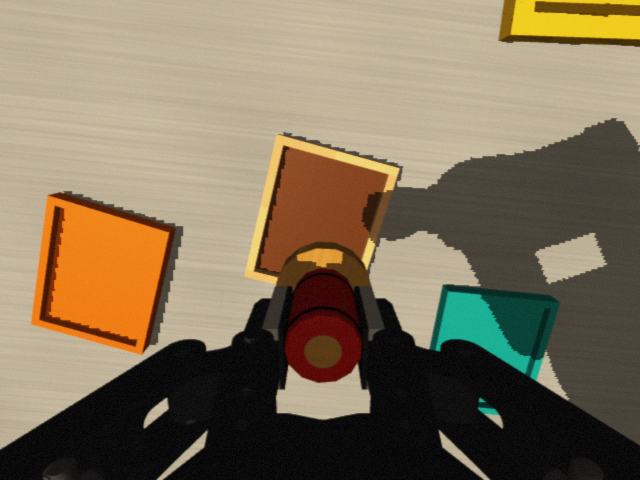

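```bash
python3 -c "
from h import *
a,b,c=[ray('w2',*p,.014) for p in [(279,134),(401,168),(246,277)]]
print(a,b,c,(b+c)/2,np.linalg.norm(a-b),np.linalg.norm(a-c)); print(proj('w2',[.4128,.3302,.189+.02-.027]))"
```

```text
[0.49124745 0.36807955 0.014     ] [0.47718948 0.2799528  0.014     ] [0.38225626 0.38550317 0.014     ] [0.42972287 0.33272799 0.014     ] 0.08924096473973256 0.11037509568034568
[319.55665218 398.54426877]
```

```bash
python3 -m handwheel '[{"dp":[1.5,-0.1,0],"roll":0},{"dp":[4,-0.1,0],"roll":0},{"dp":[6.5,-0.1,0],"roll":0},{"dp":[9,-0.1,0],"roll":0},{"dp":[10.2,-0.1,0],"roll":0},{"dp":[10.5,-0.1,0],"roll":0},{"dp":[10.7,-0.1,0],"roll":0},{"dp":[10.8,-0.1,0],"roll":0}]' 
python3 -m handwheel '[{"dp":[0.05,0,0],"roll":0},{"dp":[0.1,0,0],"roll":0},{"dp":[0.1,0,0],"roll":0},{"dp":[0.1,0,0],"roll":0},{"dp":[0.1,0,0],"roll":0},{"dp":[0.1,0,0],"roll":0},{"dp":[0.1,0,0],"roll":0},{"dp":[0.1,0,0],"roll":0}]' 
python3 -c "
from h import *
plan(.4276,.3305,.0535)"
```

```text
t: 6.92
tool_pos: [0.4291, 0.3326, 0.0551]
tool_rot: [-160.4, 89.8, 25.7]
ft_force: [0.7, 0.1, -2.5]
grip_width: 0.0249
t: 7.58
tool_pos: [0.4288, 0.3328, 0.054]
tool_rot: [-164.6, 89.8, 21.6]
ft_force: [-1.3, -1.2, 6.6]
grip_width: 0.0251
t 7.58 pos [0.4288 0.3328 0.054 ] jaw yaw -83.82 dp cm [0.05 0.21 0.15]  rows>=0.1 F [-1.3 -1.2  6.6] w 0.0251 tip 0.017 q [ 26.  15. 111.  -0.  54. 110.]
```

Touchdown. Release, then rise.

```bash
python3 -m handwheel '[{"dp":[0,0,0],"roll":0},{"dp":[0,0,0],"roll":0},{"dp":[0,0,0],"roll":0},{"dp":[0,0,0],"roll":0},{"dp":[0,0,0],"roll":0},{"dp":[0,0,0],"roll":0},{"dp":[-0.5,0,0],"roll":0},{"dp":[-1,0,0],"roll":0}]' 70
python3 -m handwheel '[{"dp":[-1,0,0],"roll":0},{"dp":[-3,0,0],"roll":0},{"dp":[-6,0,0],"roll":0},{"dp":[-9,0,0],"roll":0},{"dp":[-12,0,0],"roll":0},{"dp":[-15,0,0],"roll":0},{"dp":[-17,1,0],"roll":0},{"dp":[-18,3,0],"roll":0}]' 
python3 -c "
from h import *
plan(.412,-.3475,.24,96.4);shot('wrist','w3')"
```

```text
t: 8.25
tool_pos: [0.4273, 0.3321, 0.0623]
tool_rot: [19.2, 89.9, -154.6]
ft_force: [0.5, 0.1, 1.1]
grip_width: 0.0597
t: 8.92
tool_pos: [0.432, 0.3038, 0.2475]
tool_rot: [-160.3, 89.6, 26.1]
ft_force: [0.3, 0.2, 0.5]
grip_width: 0.0598
t 8.92 pos [0.432  0.3038 0.2475] jaw yaw -83.68 dp cm [ 0.52 64.51  9.16] roll -0.001 rad rows>=15.6 F [0.3 0.2 0.5] w 0.0598 tip 0.017 q [ 23.  -3. 107.   0.  75. 106.]
```

View pics/w3.png

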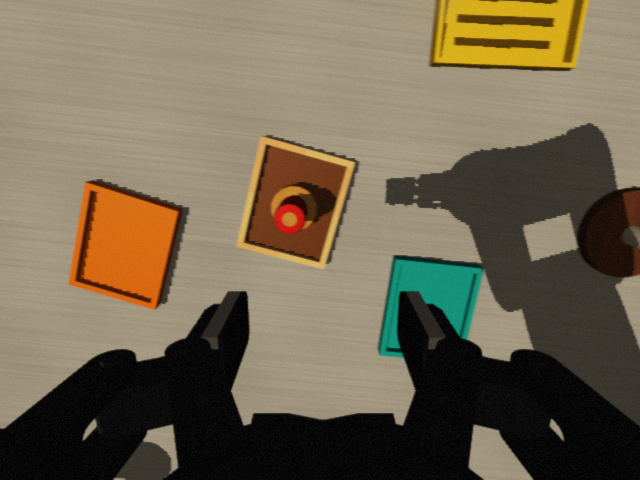

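```bash
python3 -m handwheel '[{"dp":[0,3,0.2],"roll":0},{"dp":[0,6.5,0.4],"roll":0},{"dp":[0,10,0.7],"roll":0},{"dp":[0,13.5,1],"roll":0},{"dp":[0,17,1.5],"roll":0},{"dp":[0,20.5,2],"roll":0},{"dp":[0,24,2.6],"roll":0},{"dp":[0,27.5,3.2],"roll":0}]' 
python3 -m handwheel '[{"dp":[0,3.5,0.6],"roll":0},{"dp":[0,7,1.2],"roll":0},{"dp":[0,10.5,1.8],"roll":0},{"dp":[0,14,2.4],"roll":0},{"dp":[0,17.5,3],"roll":0},{"dp":[0,21,3.6],"roll":0},{"dp":[0,24.5,4.2],"roll":0},{"dp":[0,28,4.7],"roll":0}]' 
python3 -m handwheel '[{"dp":[0,3,0.5],"roll":0},{"dp":[0,6,0.8],"roll":0},{"dp":[0,8,1.1],"roll":0},{"dp":[0,9,1.3],"roll":0},{"dp":[0,9,1.3],"roll":0},{"dp":[0,9,1.3],"roll":0},{"dp":[0,9,1.3],"roll":0},{"dp":[0,9,1.3],"roll":0}]' 90
python3 -c "
from h import *
plan(.412,-.3475,.141,96.4);shot('wrist','w4',(220,60,200,200),3)
print(proj('w4',[.412,-.3475,.153]))"
```

```text
t: 9.63
tool_pos: [0.4281, 0.0241, 0.243]
tool_rot: [167.3, 89.9, -6.5]
ft_force: [1.0, -0.0, 0.4]
grip_width: 0.0595
t: 10.3
tool_pos: [0.4114, -0.2596, 0.243]
tool_rot: [136.3, 89.9, -37.5]
ft_force: [0.7, 0.8, 0.4]
grip_width: 0.0594
t: 10.97
tool_pos: [0.409, -0.3475, 0.2424]
tool_rot: [-102.1, 90.0, 84.2]
ft_force: [-0.3, 0.9, -0.8]
grip_width: 0.0766
t 10.97 pos [ 0.409  -0.3475  0.2424] jaw yaw -83.74 dp cm [10.14  0.04 -0.3 ] roll -0.002 rad rows>=2.4 F [-0.3  0.9 -0.8] w 0.0766 tip 0.017 q [-52.  -1. 106.   0.  75.  31.]
[324.38193501 246.29853045]
```

View pics/w4.png

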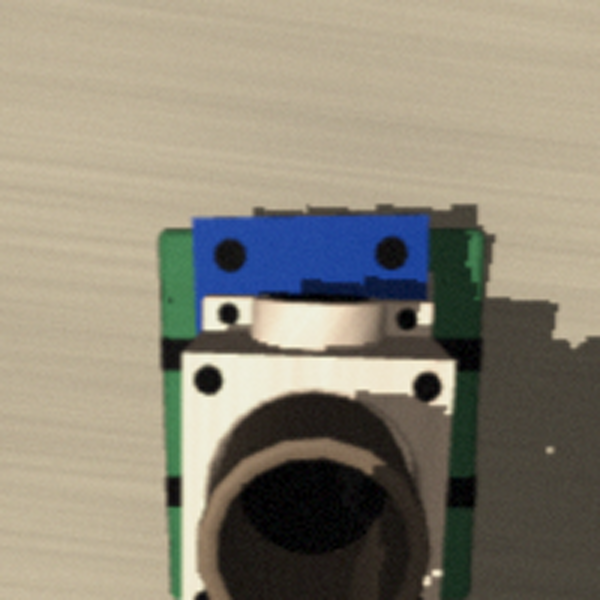

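```bash
python3 -m handwheel '[{"dp":[1,0,-0.35],"roll":0},{"dp":[3,0,-0.35],"roll":0},{"dp":[5,0,-0.35],"roll":0},{"dp":[7,0,-0.35],"roll":0},{"dp":[9,0,-0.35],"roll":0},{"dp":[10.0,0,-0.35],"roll":0},{"dp":[10.0,0,-0.35],"roll":0},{"dp":[10.0,0,-0.35],"roll":0}]' && python3 -m handwheel '[{"dp":[0,0,0],"roll":0},{"dp":[0,0,0],"roll":0},{"dp":[0,0,0],"roll":0},{"dp":[0,0,0],"roll":0},{"dp":[0,0,0],"roll":0},{"dp":[0,0,0],"roll":0},{"dp":[0,0,0],"roll":0},{"dp":[0,0,0],"roll":0}]' 0 40
python3 -m handwheel '[{"dp":[-0.4,0,0],"roll":0},{"dp":[-1,0,0],"roll":0},{"dp":[-2,0,0],"roll":0},{"dp":[-3.5,0,0],"roll":0},{"dp":[-5.5,0,0],"roll":0},{"dp":[-7,0,0],"roll":0},{"dp":[-8,0,0],"roll":0},{"dp":[-8,0,0],"roll":0}]' 
python3 -c "
from h import *
plan(.4365,.001,.18)
a=[ray('w2',*p,.015) for p in [(0,0)]]"
```

```text
t: 11.68
tool_pos: [0.4123, -0.348, 0.142]
tool_rot: [-61.3, 90.0, 124.9]
ft_force: [0.1, -0.7, 0.2]
grip_width: 0.0771
t: 12.35
tool_pos: [0.4128, -0.3485, 0.144]
tool_rot: [150.5, 89.9, -23.3]
ft_force: [-0.0, 2.9, 5.1]
grip_width: 0.0455
t: 13.02
tool_pos: [0.4131, -0.3496, 0.2255]
tool_rot: [120.0, 89.7, -53.8]
ft_force: [0.6, -1.3, -3.7]
grip_width: 0.0452
t 13.02 pos [ 0.4131 -0.3496  0.2255] jaw yaw -83.83 dp cm [  4.41 -34.63  -6.09]  rows>=8.5 F [ 0.6 -1.3 -3.7] w 0.0452 tip 0.017 q [-52.   1. 107.  -0.  73.  32.]
```

```bash
python3 -m handwheel '[{"dp":[0,-1,-0.3],"roll":0},{"dp":[0,-3,-0.8],"roll":0},{"dp":[0,-6,-1.4],"roll":0},{"dp":[0,-9,-2],"roll":0},{"dp":[0,-12,-2.5],"roll":0},{"dp":[0,-15,-3],"roll":0},{"dp":[0,-18,-3.5],"roll":0},{"dp":[0,-20,-4],"roll":0}]' 
python3 -m handwheel '[{"dp":[0,-0.5,-0.2],"roll":0},{"dp":[0,-0.5,-0.2],"roll":0},{"dp":[0,-0.5,-0.2],"roll":0},{"dp":[0,-0.5,-0.2],"roll":0},{"dp":[0,-0.5,-0.2],"roll":0},{"dp":[0,-0.5,-0.2],"roll":0},{"dp":[0,-0.5,-0.2],"roll":0},{"dp":[0,-0.5,-0.2],"roll":0}]'
python3 -c "
from h import *
plan(.4365,.001,.14);shot('wrist','w5')
print(proj('w5',[.4365,.001,.058]),proj('w5',[.4365,.001,.015]))"
```

```text
t: 13.68
tool_pos: [0.4291, -0.1417, 0.2204]
tool_rot: [-48.5, 89.8, 137.7]
ft_force: [1.5, 0.4, -3.1]
grip_width: 0.0453
t: 14.35
tool_pos: [0.4319, -0.1405, 0.2223]
tool_rot: [24.4, 90.0, -149.5]
ft_force: [0.1, 0.0, -2.9]
grip_width: 0.0454
t 14.35 pos [ 0.4319 -0.1405  0.2223] jaw yaw -83.87 dp cm [  8.23 -14.02  -1.97]  rows>=3.9 F [ 0.1  0.  -2.9] w 0.0454 tip 0.017 q [-32. -12. 118.  -0.  74.  51.]
[141.48399606 196.71091929] [163.97479658 188.36850267]
```

View pics/w5.png

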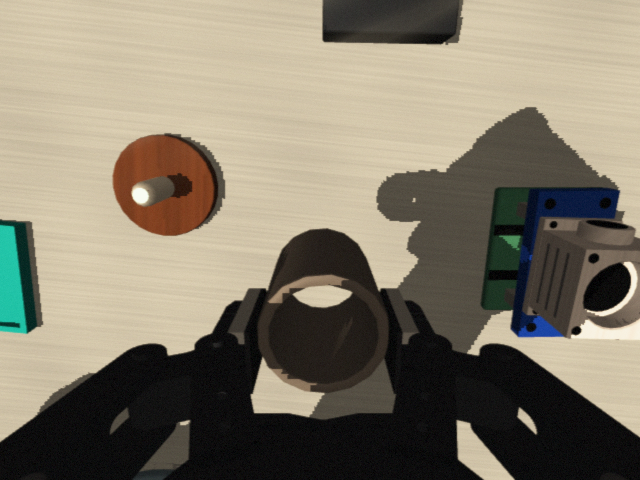

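```bash
python3 -c "
from h import *
print(ray('w5',142,194,.058),ray('w5',164.5,185,.015)); plan(.438,.001,.14)"
python3 -m handwheel '[{"dp":[0,-1.5,-0.3],"roll":0},{"dp":[0,-4,-0.7],"roll":0},{"dp":[0,-7,-1.2],"roll":0},{"dp":[0,-10,-1.6],"roll":0},{"dp":[1.5,-12.5,-2],"roll":0},{"dp":[3,-14,-2.1],"roll":0},{"dp":[5,-14,-2.1],"roll":0},{"dp":[6,-14,-2.1],"roll":0}]' 
python3 -m handwheel '[{"dp":[0.5,0,0],"roll":0},{"dp":[1,0,0],"roll":0},{"dp":[1,0,0],"roll":0},{"dp":[1,0,0],"roll":0},{"dp":[1,0,0],"roll":0},{"dp":[1,0,0],"roll":0},{"dp":[1,0,0],"roll":0},{"dp":[1,0,0],"roll":0}]' 
python3 -c "
from h import *
plan(.438,.001,.068)"
```

```text
[0.43866205 0.00055329 0.058     ] [0.43953112 0.00051661 0.015     ]
t 14.40 pos [ 0.4319 -0.1404  0.2223] jaw yaw -83.86 dp cm [  8.23 -13.99  -2.12]  rows>=3.9 F [ 0.2  0.1 -3.4] w 0.0455 tip 0.017 q [-32. -12. 118.   0.  74.  51.]
t: 15.07
tool_pos: [0.4366, 0.0024, 0.1603]
tool_rot: [-18.4, 89.8, 167.8]
ft_force: [-0.4, 0.1, -4.0]
grip_width: 0.0455
t: 15.73
tool_pos: [0.438, 0.0012, 0.1527]
tool_rot: [159.7, 90.0, -14.1]
ft_force: [0.2, -0.6, -2.5]
grip_width: 0.0451
t 15.73 pos [0.438  0.0012 0.1527] jaw yaw -83.83 dp cm [8.47 0.02 0.01]  rows>=2.0 F [ 0.2 -0.6 -2.5] w 0.0451 tip 0.017 q [-15.  -9. 124.   0.  65.  69.]
```

```bash
python3 -m handwheel '[{"dp":[1,0,0],"roll":0},{"dp":[2.5,0,0],"roll":0},{"dp":[4.5,0,0],"roll":0},{"dp":[6.5,0,0],"roll":0},{"dp":[7.5,0,0],"roll":0},{"dp":[8,0,0],"roll":0},{"dp":[8.2,0,0],"roll":0},{"dp":[8.3,0,0],"roll":0}]' 
python3 -m handwheel '[{"dp":[0.05,0,0],"roll":0},{"dp":[0.1,0,0],"roll":0},{"dp":[0.15,0,0],"roll":0},{"dp":[0.2,0,0],"roll":0},{"dp":[0.25,0,0],"roll":0},{"dp":[0.25,0,0],"roll":0},{"dp":[0.25,0,0],"roll":0},{"dp":[0.25,0,0],"roll":0}]' 
```

```text
t: 16.4
tool_pos: [0.4381, 0.0013, 0.0695]
tool_rot: [158.1, 90.0, -15.7]
ft_force: [-0.3, 0.2, -3.2]
grip_width: 0.0451
t: 17.07
tool_pos: [0.4385, 0.0013, 0.068]
tool_rot: [165.8, 89.9, -8.0]
ft_force: [-2.2, 1.8, 5.6]
grip_width: 0.0452
```

Touchdown at the expected height; release, rise and look.

```bash
python3 -m handwheel '[{"dp":[0,0,0],"roll":0},{"dp":[0,0,0],"roll":0},{"dp":[0,0,0],"roll":0},{"dp":[0,0,0],"roll":0},{"dp":[0,0,0],"roll":0},{"dp":[0,0,0],"roll":0},{"dp":[-0.5,0,0],"roll":0},{"dp":[-1,0,0],"roll":0}]' 100
python3 -m handwheel '[{"dp":[-1,0,0],"roll":0},{"dp":[-3,0,0],"roll":0},{"dp":[-6,0,0],"roll":0},{"dp":[-9,0,0],"roll":0},{"dp":[-12,0,0],"roll":0},{"dp":[-13,2,0.5],"roll":0},{"dp":[-13,5,1],"roll":0},{"dp":[-13,8,1.5],"roll":0}]' 
python3 -c "
from h import *
plan(.412,-.348,.2,96.4);shot('wrist','w6')
print(proj('w6',[.4385,.0005,.077]))"
```

```text
t: 17.73
tool_pos: [0.4375, 0.0014, 0.0769]
tool_rot: [-22.4, 90.0, 163.7]
ft_force: [-0.7, -0.5, 0.0]
grip_width: 0.0853
t: 18.4
tool_pos: [0.4321, -0.0806, 0.2094]
tool_rot: [148.6, 89.7, -25.1]
ft_force: [-0.1, 0.2, -0.6]
grip_width: 0.0853
t 18.40 pos [ 0.4321 -0.0806  0.2094] jaw yaw -83.69 dp cm [ 0.99 26.35  4.94] roll -0.002 rad rows>=6.4 F [-0.1  0.2 -0.6] w 0.0853 tip 0.017 q [-25. -14. 121.   0.  72.  58.]
[207.80348927 211.72611629]
```

View pics/w6.png

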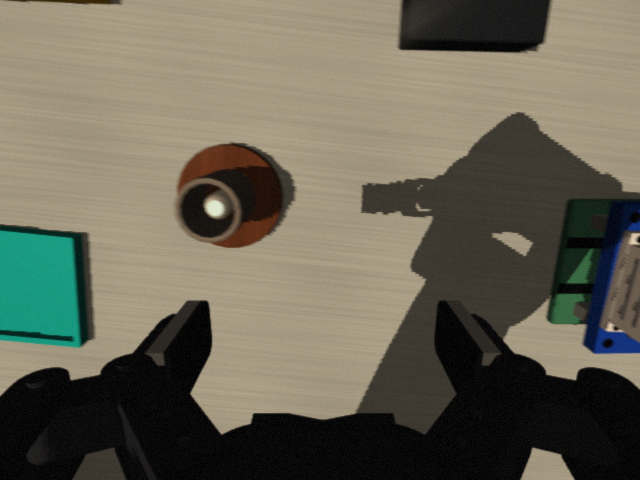

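```bash
python3 -m handwheel '[{"dp":[0,4,0.8],"roll":0},{"dp":[0,8,1.5],"roll":0},{"dp":[0,12,2.2],"roll":0},{"dp":[0,16,3],"roll":0},{"dp":[0,20,3.8],"roll":0},{"dp":[0,23,4.4],"roll":0},{"dp":[0,25.5,4.9],"roll":0},{"dp":[0,26.3,4.9],"roll":0}]' 
python3 -m handwheel '[{"dp":[0,0,0],"roll":0},{"dp":[0,0,0],"roll":0},{"dp":[0,0,0],"roll":0},{"dp":[0,0,0],"roll":0},{"dp":[0,0,0],"roll":0},{"dp":[0,0,0],"roll":0},{"dp":[0,0,0],"roll":0},{"dp":[0,0,0],"roll":0}]' 
python3 -c "
from h import *
plan(.412,-.348,.088,96.4);shot('wrist','w7',(220,60,220,220),2.7)
print(proj('w7',[.412,-.348,.109]))"
```

```text
t: 19.12
tool_pos: [0.4103, -0.35, 0.208]
tool_rot: [105.5, 89.9, -68.6]
ft_force: [-0.4, 0.1, 1.0]
grip_width: 0.0849
t: 19.78
tool_pos: [0.4111, -0.3462, 0.2068]
tool_rot: [102.1, 90.0, -71.7]
ft_force: [0.5, 0.9, 0.2]
grip_width: 0.0854
t 19.78 pos [ 0.4111 -0.3462  0.2068] jaw yaw -83.79 dp cm [11.88  0.19 -0.07] roll -0.003 rad rows>=2.9 F [0.5 0.9 0.2] w 0.0854 tip 0.017 q [-52.   1. 108.  -0.  71.  32.]
[326.72963704 245.81024131]
```

View pics/w7.png

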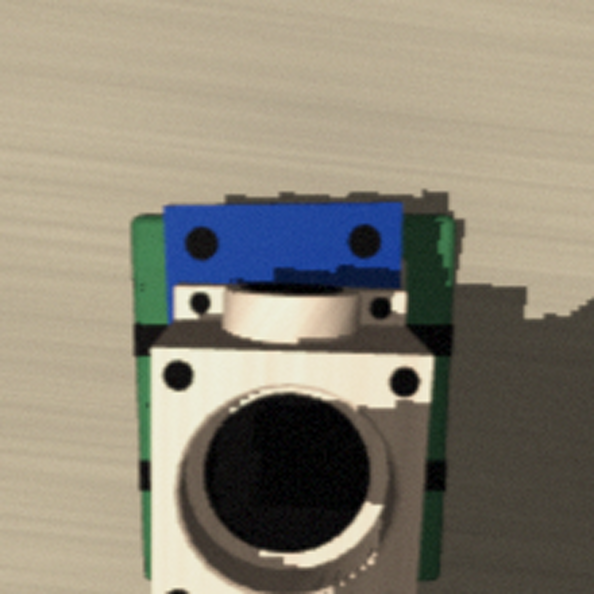

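```bash
python3 -m handwheel '[{"dp":[1,0.1,-0.2],"roll":0.03},{"dp":[3,0.2,-0.2],"roll":0.03},{"dp":[5.5,0.2,-0.2],"roll":0.03},{"dp":[8,0.2,-0.2],"roll":0.03},{"dp":[10.5,0.2,-0.2],"roll":0.03},{"dp":[11.8,0.2,-0.2],"roll":0.03},{"dp":[11.8,0.2,-0.2],"roll":0.03},{"dp":[11.8,0.2,-0.2],"roll":0.03}]' && python3 -m handwheel '[{"dp":[0,0,0],"roll":0},{"dp":[0,0,0],"roll":0},{"dp":[0,0,0],"roll":0},{"dp":[0,0,0],"roll":0},{"dp":[0,0,0],"roll":0},{"dp":[0,0,0],"roll":0},{"dp":[0,0,0],"roll":0},{"dp":[0,0,0],"roll":0}]' 0 60
python3 -c "
from h import *
plan(.645,.166,.2,93.75)"
```

```text
t: 20.5
tool_pos: [0.413, -0.348, 0.0884]
tool_rot: [-56.5, 89.9, 127.9]
ft_force: [0.3, 0.2, 0.6]
grip_width: 0.0855
t: 21.17
tool_pos: [0.414, -0.3488, 0.0911]
tool_rot: [138.1, 89.9, -37.4]
ft_force: [-1.0, 4.6, 7.0]
grip_width: 0.0614
t 21.17 pos [ 0.414  -0.3488  0.0911] jaw yaw -85.54 dp cm [-10.91 -49.51 -27.05] roll 0.012 rad rows>=13.8 F [-1.   4.6  7. ] w 0.0614 tip 0.017 q [-52.  11. 111.   0.  58.  33.]
```

```bash
python3 -m handwheel '[{"dp":[-0.3,0,0],"roll":0},{"dp":[-0.9,0,0],"roll":0},{"dp":[-2,0,0],"roll":0},{"dp":[-3.5,0,0],"roll":0},{"dp":[-5.5,0,0],"roll":0},{"dp":[-7.5,0,0],"roll":0},{"dp":[-9,0,0],"roll":0},{"dp":[-9.5,0,0],"roll":0}]' 
python3 -m handwheel '[{"dp":[0,-1,-0.5],"roll":0},{"dp":[0,-3,-1.6],"roll":0},{"dp":[0,-6,-3.2],"roll":0},{"dp":[0,-9,-4.9],"roll":0},{"dp":[0,-12,-6.5],"roll":0},{"dp":[0,-15,-8.1],"roll":0},{"dp":[0,-18,-9.8],"roll":0},{"dp":[0,-21,-11.4],"roll":0}]' 
python3 -m handwheel '[{"dp":[0,-3,-1.6],"roll":0},{"dp":[0,-6,-3.3],"roll":0},{"dp":[0,-9,-4.9],"roll":0},{"dp":[0,-11,-6],"roll":0},{"dp":[0,-12,-6.6],"roll":0},{"dp":[0,-12,-6.6],"roll":0},{"dp":[0,-12,-6.6],"roll":0},{"dp":[0,-12,-6.6],"roll":0}]' 
python3 -c "
from h import *
plan(.645,.166,.2,93.75);shot('wrist','w8')"
```

```text
t: 21.83
tool_pos: [0.4141, -0.3495, 0.1875]
tool_rot: [123.1, 89.7, -52.4]
ft_force: [-0.2, -0.4, -4.0]
grip_width: 0.0611
t: 22.5
tool_pos: [0.5101, -0.1274, 0.1825]
tool_rot: [-38.2, 89.9, 146.3]
ft_force: [0.3, -0.3, -5.3]
grip_width: 0.0617
t: 23.17
tool_pos: [0.5663, -0.006, 0.1831]
tool_rot: [2.8, 89.9, -172.8]
ft_force: [-0.4, -0.6, -5.2]
grip_width: 0.0615
t 23.17 pos [ 0.5663 -0.006   0.1831] jaw yaw -85.59 dp cm [ -1.7  -16.54  -9.17] roll 0.012 rad rows>=4.6 F [-0.4 -0.6 -5.2] w 0.0615 tip 0.017 q [-12.   7. 105.  -0.  69.  74.]
```

View pics/w8.png

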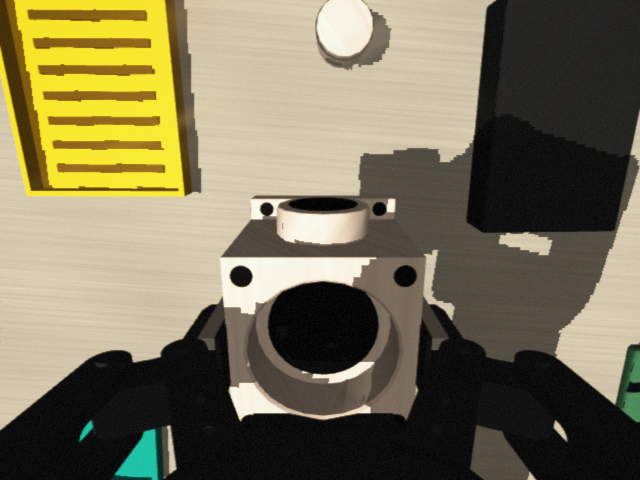

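```bash
python3 -c "
from h import *
a=ray('w8',28,194,.018);b=ray('w8',186,194,.018);d=a-b;n=np.array([d[1],-d[0],0])/np.linalg.norm(d);print(a,b,np.linalg.norm(d),(a+b)/2+n*.074,np.degrees(np.arctan2(n[1],n[0])))
print(ray('w8',568,233,.035))"
python3 -m handwheel '[{"dp":[0,-1,-0.5],"roll":0},{"dp":[0,-3,-1.7],"roll":0},{"dp":[0,-6,-3.3],"roll":0.005},{"dp":[0,-9,-5],"roll":0.01},{"dp":[0,-12,-6.7],"roll":0.012},{"dp":[1,-15,-8.2],"roll":0.012},{"dp":[2.5,-16.5,-9.1],"roll":0.012},{"dp":[4,-16.5,-9.2],"roll":0.012}]' 
python3 -m handwheel '[{"dp":[1,0,0],"roll":0},{"dp":[2,0,0],"roll":0},{"dp":[2,0,0],"roll":0},{"dp":[2,0,0],"roll":0},{"dp":[2,0,0],"roll":0},{"dp":[2,0,0],"roll":0},{"dp":[2,0,0],"roll":0},{"dp":[2,0,0],"roll":0}]' 
python3 -c "
from h import *
plan(.645,.166,.046,93.75)"
```

```text
[0.57011085 0.2227705  0.018     ] [0.57950233 0.10135262 0.018     ] 0.12178054586832597 [0.64858622 0.16776829 0.018     ] 4.4229268531435215
[ 0.57532693 -0.18856041  0.035     ]
t: 23.88
tool_pos: [0.6474, 0.1695, 0.144]
tool_rot: [-154.9, 89.8, 29.0]
ft_force: [-0.7, -0.8, -5.4]
grip_width: 0.0613
t: 24.55
tool_pos: [0.6463, 0.1662, 0.1247]
tool_rot: [-179.0, 89.9, 4.8]
ft_force: [0.8, 0.4, -4.9]
grip_width: 0.0617
t 24.55 pos [0.6463 0.1662 0.1247] jaw yaw -86.25 dp cm [7.87 0.01 0.15] roll 0.000 rad rows>=1.9 F [ 0.8  0.4 -4.9] w 0.0617 tip 0.017 q [ 5. 24. 91.  0. 65. 91.]
```

```bash
python3 -m handwheel '[{"dp":[1,0,-0.1],"roll":0},{"dp":[2.5,0,-0.1],"roll":0},{"dp":[4.5,0,-0.1],"roll":0},{"dp":[6,0,-0.1],"roll":0},{"dp":[7,0,-0.1],"roll":0},{"dp":[7.4,0,-0.1],"roll":0},{"dp":[7.5,0,-0.1],"roll":0},{"dp":[7.5,0,-0.1],"roll":0}]' 
python3 -m handwheel '[{"dp":[0.1,0,0],"roll":0},{"dp":[0.2,0,0],"roll":0},{"dp":[0.3,0,0],"roll":0},{"dp":[0.35,0,0],"roll":0},{"dp":[0.4,0,0],"roll":0},{"dp":[0.4,0,0],"roll":0},{"dp":[0.4,0,0],"roll":0},{"dp":[0.4,0,0],"roll":0}]' 
```

```text
t: 25.22
tool_pos: [0.6472, 0.1665, 0.0487]
tool_rot: [-177.9, 90.0, 5.8]
ft_force: [0.6, 0.1, -5.6]
grip_width: 0.0617
t: 25.88
tool_pos: [0.6475, 0.1665, 0.0462]
tool_rot: [173.6, 89.9, -2.6]
ft_force: [-4.8, -0.2, 5.7]
grip_width: 0.0616
```

```bash
python3 -m handwheel '[{"dp":[0,0,0],"roll":0},{"dp":[0,0,0],"roll":0},{"dp":[0,0,0],"roll":0},{"dp":[0,0,0],"roll":0},{"dp":[0,0,0],"roll":0},{"dp":[0,0,0],"roll":0},{"dp":[-0.5,0,0],"roll":0},{"dp":[-1,0,0],"roll":0}]' 100
python3 -m handwheel '[{"dp":[-1,0,0],"roll":0},{"dp":[-3,0,0],"roll":0},{"dp":[-6,0,0],"roll":0},{"dp":[-9,0,0],"roll":0},{"dp":[-12,0,0],"roll":0},{"dp":[-13,2,1],"roll":0},{"dp":[-13,5,2.5],"roll":0},{"dp":[-13,8,4],"roll":0}]' 
python3 -c "
from h import *
plan(.412,-.348,.16,96.4);shot('wrist','w9')
print(proj('w9',[.647,.167,.064]))"
```

```text
t: 26.55
tool_pos: [0.6467, 0.1664, 0.0548]
tool_rot: [0.4, 90.0, -175.8]
ft_force: [0.0, 0.3, -1.1]
grip_width: 0.0847
t: 27.22
tool_pos: [0.6129, 0.0836, 0.1878]
tool_rot: [172.5, 89.7, -3.7]
ft_force: [0.2, -0.5, 0.1]
grip_width: 0.0853
t 27.22 pos [0.6129 0.0836 0.1878] jaw yaw -86.11 dp cm [ 2.7  41.7  22.98] roll -0.044 rad rows>=11.4 F [ 0.2 -0.5  0.1] w 0.0853 tip 0.017 q [-3. 13. 97. -0. 70. 83.]
[199.85103624 177.91344   ]
```

View pics/w9.png

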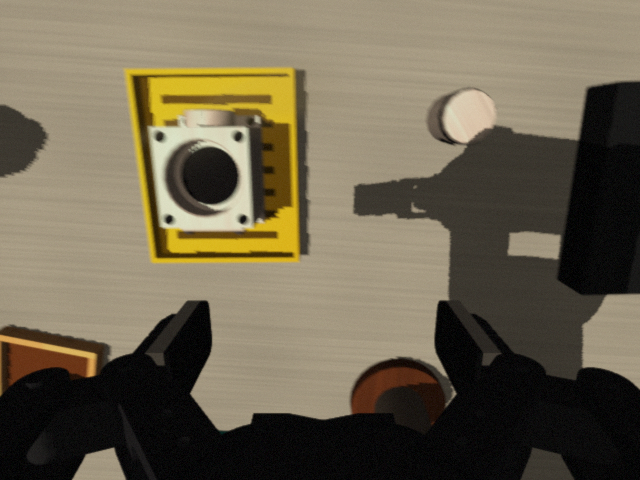

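```bash
python3 -m handwheel '[{"dp":[0,3,1.6],"roll":0},{"dp":[0,6,3.3],"roll":0},{"dp":[0,9,5],"roll":0},{"dp":[0,12,6.6],"roll":-0.01},{"dp":[0,15,8.3],"roll":-0.02},{"dp":[0,18,9.9],"roll":-0.03},{"dp":[0,21,11.6],"roll":-0.04},{"dp":[0,24,13.2],"roll":-0.044}]' 
python3 -m handwheel '[{"dp":[0,3,1.6],"roll":0},{"dp":[0,6,3.3],"roll":0},{"dp":[0,9,5],"roll":0},{"dp":[0,12,6.6],"roll":0},{"dp":[0,15,8],"roll":0},{"dp":[0,16.5,9],"roll":0},{"dp":[0,17,9.2],"roll":0},{"dp":[0,17,9.2],"roll":0}]' 
python3 -m handwheel '[{"dp":[0,0,0],"roll":0},{"dp":[0,0,0],"roll":0},{"dp":[0,0,0],"roll":0},{"dp":[0,0,0],"roll":0},{"dp":[0,0,0],"roll":0},{"dp":[0,0,0],"roll":0},{"dp":[0,0,0],"roll":0},{"dp":[0,0,0],"roll":0}]' 
python3 -c "
from h import *
plan(.412,-.348,.054,96.4);shot('wrist','w10')
print(proj('w10',[.412,-.348,.049]))"
```

```text
t: 27.93
tool_pos: [0.4956, -0.1656, 0.186]
tool_rot: [143.3, 89.9, -30.4]
ft_force: [1.1, 0.2, -0.7]
grip_width: 0.0853
t: 28.6
tool_pos: [0.4232, -0.3445, 0.1857]
tool_rot: [128.6, 89.9, -45.2]
ft_force: [0.8, -0.1, -0.6]
grip_width: 0.0852
t: 29.27
tool_pos: [0.4236, -0.3431, 0.1848]
tool_rot: [-57.0, 90.0, 129.3]
ft_force: [-0.0, 0.7, 0.6]
grip_width: 0.0854
t 29.27 pos [ 0.4236 -0.3431  0.1848] jaw yaw -83.70 dp cm [13.08  0.36  1.2 ] roll -0.002 rad rows>=3.2 F [-0.   0.7  0.6] w 0.0854 tip 0.017 q [-51.   4. 108.  -0.  68.  33.]
[328.49045593 247.14545815]
```

View pics/w10.png

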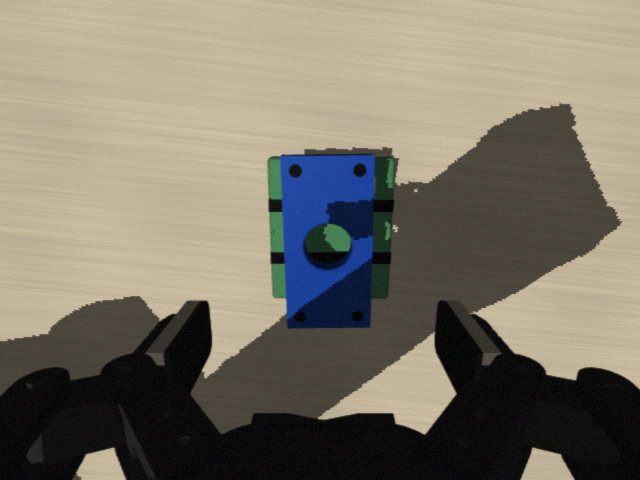

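```bash
python3 -c "
from h import *
P=np.array([ray('w10',*p,.049) for p in [(281,156),(375,155),(371,327.5),(288,327.5)]]);print(P,P.mean(0),np.linalg.norm(np.diff(P,axis=0),axis=1)); d=P[0]+P[1]-P[2]-P[3];print(np.degrees(np.arctan2(d[1],d[0])),ray('w10',328,246,.049))
s=r.get_state();R=Ro.from_euler('xyz',s['tool_rot'],degrees=True).as_matrix();p=np.array(s['tool_pos'])
for z in (-.011,.011):
  for x in (-.005,0,.005,.010,.017,.022): print(z,x,[proj('w10',p+R@np.array([x,y,z])).round(0) for y in(-.0427,.0427)])
im=cv2.imread('pics/w10_full.png');g=cv2.cvtColor(im,6);print(g[290:350:4,150:216:5])"
cd pics; python3 -c "
import cv2
a=cv2.imread('w10_full.png')[280:400,120:280];b=cv2.imread('w8_full.png')[280:400,120:280]
import numpy as np
cv2.imwrite('tips.png',cv2.resize(cv2.convertScaleAbs(np.hstack([a,b]),alpha=2,beta=20),None,fx=2.5,fy=2.5))"
```

```text
[[ 0.47243627 -0.30883063  0.049     ]
 [ 0.48005615 -0.37173152  0.049     ]
 [ 0.35131773 -0.38785408  0.049     ]
 [ 0.34430971 -0.32444581  0.049     ]] [ 0.41202996 -0.34821551  0.049     ] [0.06336075 0.12974405 0.06379437]
7.043655719216263 [ 0.41282024 -0.34755005  0.049     ]
-0.011 -0.005 [array([202., 305.]), array([448., 305.])]
-0.011 0 [array([206., 299.]), array([443., 299.])]
-0.011 0.005 [array([210., 293.]), array([439., 293.])]
-0.011 0.01 [array([214., 288.]), array([435., 288.])]
-0.011 0.017 [array([218., 281.]), array([430., 281.])]
-0.011 0.022 [array([222., 276.]), array([427., 276.])]
0.011 -0.005 [array([207., 360.]), array([442., 360.])]
0.011 0 [array([211., 352.]), array([438., 352.])]
0.011 0.005 [array([215., 345.]), array([434., 345.])]
0.011 0.01 [array([218., 338.]), array([431., 338.])]
0.011 0.017 [array([222., 329.]), array([426., 329.])]
0.011 0.022 [array([225., 324.]), array([423., 324.])]
[[184 189 187 191 186 190 192 189 189 182 184 180 188 190]
 [185 186 186 186 187 184 186 186 189 191 188 188 191 190]
 [182 182 186 189 188 186 187 186 186 185 186 187 185 183]
 [181 182 181 181 180 182 182 127  51  55  20  11 190 187]
 [187 187 182 186 188 191 189  52  53  50   3  10 180 186]
 [ 72 188 191 186 184 186  62  55  50  12   9   5 166 191]
 [ 69 174 184 183 136  60  52  47  35   5   7  10 144 184]
 [ 70  70 178  51  13  50  50  52   7  11   8   9 120 187]
 [ 68  71  13   9  44  54  54  28  10   4   1   8  80 186]
 [ 71  41  14  17  50  53  50   8  11  13   3   9  47 181]
 [ 65  10  10  49  48  54  15  10  13   4   0   9  29 186]
 [ 15  10  44  50  52  48   8  14   8   5   8  10  16 180]
 [  4   3  52  50  48  11   6   9   5   8   7  12   9 186]
 [ 11  50  54  53  37  16  15  13   6   6  11   7  11 182]
 [ 36  49  51  50  10  11   7   6   4  12   8  11  23 188]]
```

```bash
python3 -c "
from h import *
R=Ro.from_euler('xyz',[2.8,89.9,-172.8],degrees=True).as_matrix();p=np.array([.5663,-.006,.1831])
for x in (0,.005,.010,.015,.020): print(x,[proj('w8',p+R@np.array([x,y,-.011])).round(0) for y in(-.031,.031,-.04)])
g=cv2.cvtColor(cv2.imread('pics/w8_full.png'),6);print(g[280:330:3,190:236:3])
plan(.4125,-.3478,.0445,97)"
```

```text
0 [array([238., 299.]), array([411., 299.]), array([213., 299.])]
0.005 [array([241., 293.]), array([408., 293.]), array([217., 293.])]
0.01 [array([244., 287.]), array([405., 287.]), array([221., 287.])]
0.015 [array([246., 282.]), array([402., 282.]), array([224., 282.])]
0.02 [array([249., 278.]), array([400., 278.]), array([227., 278.])]
[[201 199 202 202 202 201 203 200 199 202 199 246 246 242  27  21]
 [202 203 201 200 198 200 198 197 198 198 198 245 246 244 193  22]
 [198 200 202 201 204 203 204 204 202 205 206 243 245 245 244 238]
 [209 205 205 204 204 203 201 205 204 206 206 241 245 245 243 245]
 [203 201 202 199 200 196 201 197 200 200 201 240 245 245 243 245]
 [200 199 200 201 203 205 205 203 202 203 203 237 246 245 243 244]
 [196 197 199 198 200 199 203 201 201 202 180 225 245 245 245 244]
 [199 199 200 200 200 202 200 202 201 202  84 192 245 245 243 244]
 [197 194 195 198 197 198 197 107  97  84  61 151 245 244 244 244]
 [194 194 193 191 195 145  29  15  14  56  57  79 155 157 152 153]
 [197 199 199 198  80  13  11  12  48  58  58  60 113 111 110 108]
 [197 197 201 148  13  13  15  28  61  55  58  61 111 112 108 109]
 [201 202 196  24  13  12  10  56  60  62  57  60 111 113 111 108]
 [193 196  71  14  14  14  39  56  53  58  57  49 113 111 109 107]
 [195 135  12  18  14  16  62  54  59  56  59  16 112 114 113 109]
 [185  21  16  10  10  45  54  56  56  55  45   9  90 112 113 105]
 [ 51  16  18  11  25  59  59  56  56  53  10   2  69 112 109 108]]
t 29.32 pos [ 0.4235 -0.3432  0.1848] jaw yaw -83.71 dp cm [14.03  0.34  1.15] roll -0.012 rad rows>=3.4 F [ 0.3 -0.7 -0.4] w 0.0851 tip 0.017 q [-51.   4. 108.  -0.  68.  33.]
```

```bash
python3 -c "
from h import *
R=Ro.from_euler('xyz',[-160.3,89.6,26.1],degrees=True).as_matrix();p=np.array([.432,.3038,.2475])
for x in (0,.005,.010,.015): print(x,[proj('w3',p+R@np.array([x,y,-.011])).round(0) for y in(-.0299,.0299)])
g=cv2.cvtColor(cv2.imread('pics/w3_full.png'),6);print(g[282:310:2,225:256:3])
g=cv2.cvtColor(cv2.imread('pics/w10_full.png'),6);print(g[292:316:2,180:216:3])
"
```

```text
0 [array([241., 299.]), array([407., 299.])]
0.005 [array([244., 293.]), array([404., 293.])]
0.01 [array([247., 288.]), array([402., 287.])]
0.015 [array([249., 283.]), array([399., 282.])]
[[143 147 145 145 145 147 147 151 152 156 153]
 [151 148 147 146 146 147 146 146 146 145 148]
 [148 145 152 152 152 151 154 149 147 148 148]
 [144 144 143 144 142 147 146 146 150 151 154]
 [148 146 142 141 145 145 140 145 147 147 146]
 [153  51  47  50  45  26  15  79 151 151 155]
 [132  40  38  40  40   6   5  37 155 154 154]
 [ 71  39  34  36  30   4  12  18 148 151 151]
 [ 40  38  35  38  21   4   9  14 150 156 156]
 [ 39  38  37  37   5   0   1  15 152 153 156]
 [ 39  43  39  35   8   3   6   5 148 151 154]
 [ 37  39  38  13   6   1   3   4 154 157 153]
 [ 39  39  40   7   6   0   3   3 154 154 153]
 [ 39  37  33  13  12   6   4   0 149 153 154]]
[[191 189 192 188 189 194 193 189 192 188 187 183]
 [186 186 190 189 186 191 191 191 189 190 191 191]
 [187 188 188 187 182 184 184 187 189 187 188 192]
 [187 185 183 184 183 185 185 188 187 186 185 184]
 [186 187 178 125 124 124 123 112 105 164 185 184]
 [182 182  76  53  48  55  50   6   9  56 190 189]
 [178 144  51  51  51  52  23   9   5  23 181 188]
 [189  64  50  53  51  50   7  11   9  12 180 187]
 [137  53  53  50  53  25  12   7   2   7 167 182]
 [ 62  52  51  52  49  12   5  10  11   3 166 195]
 [ 50  52  55  50  25   4  13   6   8  12 163 190]
 [ 52  50  52  49  13   5   3   9   6   7 144 185]]
```

```bash
python3 -m handwheel '[{"dp":[1,0.3,0.9],"roll":-0.01},{"dp":[3.5,0.35,1.15],"roll":-0.01},{"dp":[6.5,0.35,1.15],"roll":-0.01},{"dp":[9.5,0.35,1.15],"roll":-0.01},{"dp":[12,0.35,1.15],"roll":-0.01},{"dp":[13.5,0.35,1.15],"roll":-0.01},{"dp":[14,0.35,1.15],"roll":-0.01},{"dp":[14,0.35,1.15],"roll":-0.01}]' && python3 -m handwheel '[{"dp":[0,0,0],"roll":0},{"dp":[0,0,0],"roll":0},{"dp":[0,0,0],"roll":0},{"dp":[0,0,0],"roll":0},{"dp":[0,0,0],"roll":0},{"dp":[0,0,0],"roll":0},{"dp":[0,0,0],"roll":0},{"dp":[0,0,0],"roll":0}]' 0 50
python3 -c "
from h import *
plan(.645,.166,.2,93.75)"
```

```text
t: 29.98
tool_pos: [0.4118, -0.3473, 0.0435]
tool_rot: [-58.8, 89.8, 128.0]
ft_force: [-0.4, -0.9, 0.3]
grip_width: 0.0857
t: 30.65
tool_pos: [0.4135, -0.3492, 0.0468]
tool_rot: [123.9, 89.8, -49.3]
ft_force: [-0.0, 0.9, 5.7]
grip_width: 0.0629
t 30.65 pos [ 0.4135 -0.3492  0.0468] jaw yaw -83.13 dp cm [-15.4  -48.34 -29.17] roll 0.054 rad rows>=14.0 F [-0.   0.9  5.7] w 0.0629 tip 0.017 q [-52.  16. 111.   0.  53.  31.]
```

```bash
python3 -m handwheel '[{"dp":[-0.3,0,0],"roll":0},{"dp":[-0.9,0,0],"roll":0},{"dp":[-2,0,0],"roll":0},{"dp":[-3.5,0,0],"roll":0},{"dp":[-5.5,0,0],"roll":0},{"dp":[-7,0,0],"roll":0},{"dp":[-8,0,0],"roll":0},{"dp":[-8,0,0],"roll":0}]' 
python3 -c "
from h import *
plan(.65,-.1665,.12,94.5);print(ray('w9',560,275,.035));shot('wrist','w11')
hsv=cv2.cvtColor(cv2.imread('pics/w11_full.png'),40);m=cv2.inRange(hsv,(105,120,20),(130,255,255));n,l,st,c=cv2.connectedComponentsWithStats(m);print(st[1:][st[1:,4]>300],c[1:][st[1:,4]>300]);
s=r.get_state();p=np.array(s['tool_pos']);print(proj('w11',p+[.0,.0,0.002]))
for dx,dy in((.065,.032),(.065,-.032)):
  a=np.radians(6.8);print(proj('w11',p+[dx*np.cos(a)-dy*np.sin(a),dx*np.sin(a)+dy*np.cos(a),.0022]))"
```

```text
t: 31.32
tool_pos: [0.4134, -0.3492, 0.1277]
tool_rot: [120.8, 89.7, -52.4]
ft_force: [1.1, 0.2, -3.9]
grip_width: 0.0631
t 31.32 pos [ 0.4134 -0.3492  0.1277] jaw yaw -83.13 dp cm [  0.77 -15.31 -25.67] roll 0.041 rad rows>=7.2 F [ 1.1  0.2 -3.9] w 0.0631 tip 0.017 q [-52.   8. 110.  -0.  62.  31.]
[ 0.58608261 -0.10442937  0.035     ]
[[  223   147   201   279 43391]] [[322.91613468 274.89315757]]
[322.19094838 327.73463006]
[222.22337795 145.65026297]
[422.28007999 145.89495834]
```

```bash
python3 -c "
from h import *
g=cv2.cvtColor(cv2.imread('pics/w9_full.png'),6)
a=ray('w8',484,231,.035);b=ray('w8',616,231,.035);d=a-b;n=np.array([d[1],-d[0],0])/np.linalg.norm(d);print(a,b,np.linalg.norm(d),(a+b)/2+n*.08)"
python3 -m handwheel '[{"dp":[0,-0.6,-1],"roll":0},{"dp":[0,-1.8,-3],"roll":0},{"dp":[0,-3.6,-6],"roll":0.01},{"dp":[0,-5.4,-9],"roll":0.02},{"dp":[0,-7.2,-12],"roll":0.03},{"dp":[0,-9,-15],"roll":0.04},{"dp":[0,-10.8,-18],"roll":0.041},{"dp":[0,-12.5,-21],"roll":0.041}]' 
python3 -m handwheel '[{"dp":[0,-1.2,-2],"roll":0},{"dp":[0,-2,-3.5],"roll":0},{"dp":[0,-2.2,-4],"roll":0},{"dp":[0,-2.2,-4],"roll":0},{"dp":[0,-2.2,-4],"roll":0},{"dp":[0,-2.2,-4],"roll":0},{"dp":[0,-2.2,-4],"roll":0},{"dp":[0,-2.2,-4],"roll":0}]' 
python3 -c "
from h import *
plan(.65,-.1665,.048,94.5);shot('wrist','w12');shot('scene','s12')"
```

```text
[ 0.57201467 -0.1256544   0.035     ] [ 0.57961042 -0.22388517  0.035     ] 0.09852400973800175 [ 0.65557444 -0.16860215  0.035     ]
t: 32.03
tool_pos: [0.6065, -0.1961, 0.1227]
tool_rot: [-36.9, 89.8, 147.7]
ft_force: [0.5, -1.3, -3.3]
grip_width: 0.0628
t: 32.7
tool_pos: [0.6435, -0.1744, 0.1247]
tool_rot: [-17.4, 90.0, 167.0]
ft_force: [-0.4, 0.1, -4.8]
grip_width: 0.0627
t 32.70 pos [ 0.6435 -0.1744  0.1247] jaw yaw -85.56 dp cm [ 7.67 -0.74 -0.71] roll -0.001 rad rows>=1.9 F [-0.4  0.1 -4.8] w 0.0627 tip 0.017 q [-25.  23.  91.  -0.  65.  61.]
```

```bash
python3 -c "
from h import *
g=cv2.cvtColor(cv2.imread('pics/w12_full.png'),6)
print([ (c,[int(proj_) for proj_ in g[60:180:6,c]]) for c in (280,320,380)])
for c in [(.65,-.1665)]:
  a=np.radians(4.45);R=np.array([[np.cos(a),-np.sin(a)],[np.sin(a),np.cos(a)]])
  for q in [(.08,.05),(.08,-.05)]: print(proj('w12',[*(np.array(c)+R@q),.035]))
"
python3 - <<'E'
import cv2,numpy as np
a=cv2.imread('pics/w12_full.png');b=cv2.imread('pics/s12_full.png')
cv2.imwrite('pics/f1.png',np.vstack([a[40:340,100:540],cv2.resize(b[280:400,150:326],(440,300))]))
E
```

```text
[(280, [231, 230, 231, 233, 231, 89, 94, 88, 85, 79, 72, 70, 64, 60, 68, 109, 108, 111, 107, 110]), (320, [232, 231, 233, 232, 227, 89, 91, 86, 80, 69, 65, 67, 63, 60, 57, 105, 103, 104, 104, 105]), (380, [232, 232, 232, 238, 236, 81, 83, 81, 75, 67, 60, 61, 31, 28, 28, 96, 95, 100, 94, 22])]
[215.92373705  94.95281217]
[403.92577568  94.9543894 ]
```

View pics/f1.png

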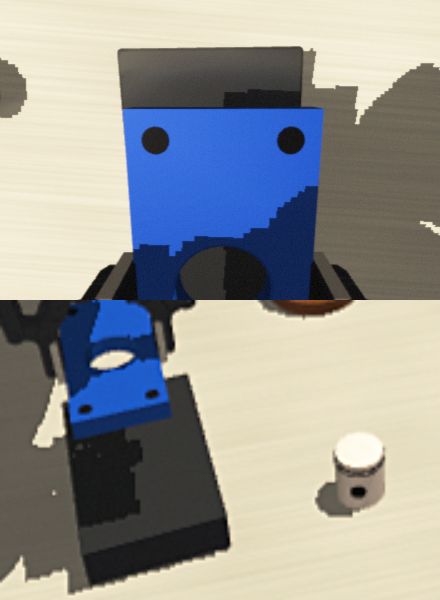

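```bash
python3 -m handwheel '[{"dp":[0.5,-0.4,-0.6],"roll":0},{"dp":[2,-0.7,-1.1],"roll":0},{"dp":[3.5,-0.7,-1.1],"roll":0},{"dp":[5,-0.7,-1.1],"roll":0},{"dp":[6.3,-0.7,-1.1],"roll":0},{"dp":[7,-0.7,-1.1],"roll":0},{"dp":[7.2,-0.7,-1.1],"roll":0},{"dp":[7.2,-0.7,-1.1],"roll":0}]' 
python3 -m handwheel '[{"dp":[0.1,0,0],"roll":0},{"dp":[0.2,0,0],"roll":0},{"dp":[0.3,0,0],"roll":0},{"dp":[0.4,0,0],"roll":0},{"dp":[0.5,0,0],"roll":0},{"dp":[0.5,0,0],"roll":0},{"dp":[0.5,0,0],"roll":0},{"dp":[0.5,0,0],"roll":0}]'
python3 -c "
from h import *
plan(.654,-.1665,.048,94.5)"
```

```text
t: 33.47
tool_pos: [0.654, -0.1658, 0.0517]
tool_rot: [-27.2, 89.9, 157.3]
ft_force: [-0.2, -0.3, -3.7]
grip_width: 0.063
t: 34.13
tool_pos: [0.6547, -0.1659, 0.0479]
tool_rot: [156.3, 90.0, -19.2]
ft_force: [0.0, 0.5, -4.3]
grip_width: 0.0625
t 34.13 pos [ 0.6547 -0.1659  0.0479] jaw yaw -85.49 dp cm [-0.01  0.05  0.07] roll 0.000 rad rows>=0.0 F [ 0.   0.5 -4.3] w 0.0625 tip 0.017 q [-24.  30.  91.   0.  59.  62.]
```

Not yet in contact (force still shows the weight); creep further.

```bash
python3 -m handwheel '[{"dp":[0.04,0,-0.0],"roll":0},{"dp":[0.08,0,0],"roll":0},{"dp":[0.12,0,0],"roll":0},{"dp":[0.15,0,0],"roll":0},{"dp":[0.15,0,0],"roll":0},{"dp":[0.15,0,0],"roll":0},{"dp":[0.15,0,0],"roll":0},{"dp":[0.15,0,0],"roll":0}]'
```

```text
t: 34.8
tool_pos: [0.6547, -0.1659, 0.0478]
tool_rot: [20.2, 90.0, -155.3]
ft_force: [-6.5, 2.2, 7.7]
grip_width: 0.0629
```

Contact at the expected height (0.0478). Release and rise.

```bash
python3 -m handwheel '[{"dp":[0,0,0],"roll":0},{"dp":[0,0,0],"roll":0},{"dp":[0,0,0],"roll":0},{"dp":[0,0,0],"roll":0},{"dp":[0,0,0],"roll":0},{"dp":[0,0,0],"roll":0},{"dp":[-0.5,0,0],"roll":0},{"dp":[-1,0,0],"roll":0}]' 100
python3 -m handwheel '[{"dp":[-1,0,0],"roll":0},{"dp":[-3,0,0],"roll":0},{"dp":[-6,0,0],"roll":0},{"dp":[-9,0,0],"roll":0},{"dp":[-12,0,1],"roll":0},{"dp":[-14,0,3],"roll":0},{"dp":[-15,0,6],"roll":0},{"dp":[-15,0,8],"roll":0}]'
python3 -m handwheel '[{"dp":[0,0,0],"roll":0},{"dp":[0,0,0],"roll":0},{"dp":[0,0,0],"roll":0},{"dp":[0,0,0],"roll":0},{"dp":[0,0,0],"roll":0},{"dp":[0,0,0],"roll":0},{"dp":[0,0,0],"roll":0},{"dp":[0,0,0],"roll":0}]'
python3 - <<'E'
from h import *
shot('wrist','w13');shot('top','t13')
im=cv2.imread('pics/w13_full.png');hsv=cv2.cvtColor(im,40)
def comp(m,n):
    c=max(cv2.findContours(m,0,2)[0],key=cv2.contourArea);b=cv2.boxPoints(cv2.minAreaRect(c));print(n,cv2.contourArea(c),b.round(1).tolist());return b
b=comp(cv2.inRange(hsv,(105,100,20),(130,255,255)),'plate')
P=np.array([ray('w13',*p,.05)[:2] for p in b]);print(P.round(4).tolist(),P.mean(0))
# predicted granite corners vs image for centre (.653,-.1665)
a=np.radians(4.45);R=np.array([[np.cos(a),-np.sin(a)],[np.sin(a),np.cos(a)]])
print([proj('w13',[*(np.array([.653,-.1665])+R@q),.035]).round(1).tolist() for q in [(.08,.05),(.08,-.05),(-.08,-.05),(-.08,.05)]])
g=cv2.cvtColor(im,6);u,v=[int(x) for x in proj('w13',[.653,-.1665,.05])]
for q in (-.025,.0,.025):
  for e in ((.07,.09),(-.07,-.09)):
    l=[proj('w13',[*(np.array([.653,-.1665])+R@[x,q]),.035]) for x in np.linspace(*e,21)]
    print(q,e,[int(g[min(479,int(round(y))),int(round(x))]) for x,y in l])
for q in (-.03,.03):
  for e in ((.04,.06),(-.04,-.06)):
    l=[proj('w13',[*(np.array([.653,-.1665])+R@[q,y]),.035]) for y in np.linspace(*e,21)]
    print('side',q,e,[int(g[min(479,int(round(y))),int(round(x))]) for x,y in l])
# piston, bottle, handle change: top image diff near piston/bottle
A=cv2.imread('pics/top0_full.png').astype(int);B=cv2.imread('pics/t13_full.png').astype(int)
D=np.abs(A-B).max(2)
print('bottle',D[175:212,195:225].mean(),'piston',D[170:192,332:358].mean())
E
```

```text
t: 35.47
tool_pos: [0.6543, -0.1658, 0.0563]
tool_rot: [-30.2, 90.0, 154.3]
ft_force: [-0.5, -0.0, 0.9]
grip_width: 0.0853
t: 36.13
tool_pos: [0.5751, -0.173, 0.2112]
tool_rot: [145.7, 89.6, -29.7]
ft_force: [-0.4, -0.9, 0.4]
grip_width: 0.0855
t: 36.8
tool_pos: [0.575, -0.1721, 0.206]
tool_rot: [-31.5, 90.0, 153.0]
ft_force: [0.4, -0.6, -0.3]
grip_width: 0.0858
plate 17763.0 [[275.0, 12.0], [372.0, 12.0], [372.0, 206.0], [275.0, 206.0]]
[[0.7158, -0.1288], [0.7209, -0.1925], [0.5919, -0.2074], [0.5861, -0.1345]] [ 0.65367649 -0.16579244]
[[251.8, -5.2], [397.5, -5.0], [386.3, 221.9], [261.8, 221.7]]
-0.025 (0.07, 0.09) [39, 39, 35, 37, 38, 38, 40, 39, 16, 7, 8, 10, 6, 12, 16, 12, 10, 10, 17, 4, 11]
-0.025 (-0.07, -0.09) [15, 11, 12, 12, 7, 12, 11, 19, 63, 177, 175, 176, 178, 177, 178, 176, 174, 174, 174, 177, 179]
0.0 (0.07, 0.09) [40, 40, 41, 43, 41, 46, 40, 43, 11, 11, 10, 3, 10, 10, 7, 7, 8, 6, 11, 8, 7]
0.0 (-0.07, -0.09) [34, 39, 38, 36, 36, 37, 36, 29, 58, 176, 183, 182, 174, 177, 178, 173, 175, 175, 177, 182, 180]
0.025 (0.07, 0.09) [48, 49, 52, 51, 48, 51, 49, 54, 10, 9, 10, 11, 6, 14, 9, 2, 8, 14, 7, 8, 9]
0.025 (-0.07, -0.09) [41, 36, 38, 36, 40, 37, 39, 35, 49, 175, 178, 184, 184, 181, 175, 179, 181, 183, 183, 178, 177]
side -0.03 (0.04, 0.06) [39, 40, 41, 43, 44, 40, 41, 35, 43, 170, 178, 175, 176, 179, 177, 179, 177, 175, 178, 177, 174]
side -0.03 (-0.04, -0.06) [34, 36, 32, 34, 33, 32, 33, 31, 38, 30, 27, 63, 69, 67, 63, 65, 69, 153, 172, 176, 175]
side 0.03 (0.04, 0.06) [59, 56, 57, 54, 53, 53, 55, 52, 53, 69, 165, 167, 169, 170, 169, 169, 168, 170, 165, 170, 170]
side 0.03 (-0.04, -0.06) [36, 40, 36, 39, 37, 38, 37, 34, 37, 32, 59, 65, 66, 69, 68, 69, 68, 80, 168, 179, 177]
bottle 6.510810810810811 piston 7.131118881118881
```

```bash
python3 - <<'E'
from h import *
A=cv2.imread('pics/top0_full.png',0);B=cv2.imread('pics/t13_full.png',0)
for n,(x,y,w,h) in {'bottle':(195,175,30,37),'piston':(332,170,26,22)}.items():
    m=cv2.matchTemplate(B[y-12:y+h+12,x-12:x+w+12],A[y:y+h,x:x+w],cv2.TM_CCOEFF_NORMED);_,s,_,l=cv2.minMaxLoc(m);print(n,s,l[0]-12,l[1]-12)
hsv=cv2.cvtColor(cv2.imread('pics/t13_full.png'),40)[245:300,205:250]
m=cv2.inRange(hsv,(0,200,120),(4,255,255))|cv2.inRange(hsv,(172,180,60),(180,255,255));M=cv2.moments(m,True)
print('red',M['m00'],M['m10']/M['m00']+205,M['m01']/M['m00']+245,'expect top',proj('top0',[.429,.332,.072]),'mid',proj('top0',[.429,.332,.05]))
print('wrist F',r.get_state()['ft_force'])
E
```

```text
bottle 0.9983282089233398 0 0
piston 0.9980161786079407 0 0
red 5.0 223.2 267.6 expect top [222.31369813 268.66768929] mid [223.79679263 269.67711611]
wrist F [-0.00384146  0.00123141  0.19781769]
```

```bash
python3 -c "
from cell import workorder; print(workorder.job_done())"
```

```text
the job is handed in; nothing more can be done
None
```

The stack is apart and the job is handed in at about 37 s of simulated time; the hand-in gave no verdict. I took the parts from the top down, and each one was set down by touch, released and backed away from before the next:
- **Driver:** standing in the cork-lined wooden tray.
- **Sleeve:** down over the white post.
- **Cylinder:** standing in the yellow wash tray.
- **Boring plate:** lying flat on the granite.

**Last checks**
- **Heights:** every touchdown came within about 1 mm of the expected height.
- **Driver, sleeve and cylinder:** wrist pictures after each release showed all three upright in the middle of their places. In the final top view I rechecked only the driver, and its handle was where it should be.
- **Plate:** measured at (0.654, -0.166), about 1 mm from the granite's middle. I turned it to match the granite before setting it down. Its angle was not measured cleanly afterwards, because the image outline was partly in shadow.
- **Piston and oil bottle:** zero pixel shift against the first top picture.
- **Arm:** clear of everything, with about 0.2 N at the wrist.

**Disagreement:** estimates of the granite's middle in x ranged from 0.650 to 0.656. I used 0.653, and a check of the block's edges after placing gave about 0.6545.

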